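# Find the rocking corner of the paint scale and press its shim flat

## Task

The paint scale's stand rocks on one of its four corners. Press down on its corners one after another with the fingertips until you find the one that gives, then press the shim leaf in front of that corner fully flat and let go. Only press: leave the other three shims raised, do not lift or shift the stand, and leave everything else on the bench where it is.

Things in the scene. Friction and masses are not known exactly. Their poses are not given: they have to be found in the camera images.
- stand: stand of the paint scale: loose 2.6 kg aluminium plate 10 mm thick, middle part 144 (x) x 120 (y) mm, four ears as corners, a low grey scale fixed on it (125 x 105 mm, up to 42 mm above the underside). Origin: centre of the underside, 33 mm above the bench, on four feet; x points away from the robot, y left, z up. One corner rocks, three are firm; which one varies and cannot be seen
- corner_front_left (a point): middle of the top of the stand's front left corner, an ear 36 (x) x 55 (y) mm, straight above its foot and 14 mm from its front edge, 43 mm above the bench at rest; press here (front = robot's side). If this is the corner that rocks, 2 to 3 N take it down 5 mm to a stop and it springs back; if not, it is firm at once
- corner_front_right (a point): middle of the top of the stand's front right corner, an ear 36 (x) x 55 (y) mm, straight above its foot and 14 mm from its front edge, 43 mm above the bench at rest; press here (front = robot's side). If this is the corner that rocks, 2 to 3 N take it down 5 mm to a stop and it springs back; if not, it is firm at once
- corner_rear_left (a point): middle of the top of the stand's rear left corner, an ear 36 (x) x 55 (y) mm, straight above its foot and 14 mm from its front edge, 43 mm above the bench at rest; press here (front = robot's side). If this is the corner that rocks, 2 to 3 N take it down 5 mm to a stop and it springs back; if not, it is firm at once
- corner_rear_right (a point): middle of the top of the stand's rear right corner, an ear 36 (x) x 55 (y) mm, straight above its foot and 14 mm from its front edge, 43 mm above the bench at rest; press here (front = robot's side). If this is the corner that rocks, 2 to 3 N take it down 5 mm to a stop and it springs back; if not, it is firm at once
- shim_front_left (a point): fixed point, where to press the shim leaf of the front left foot: middle of its top face, 10 mm short of its outer end, as it lies when flat, 32 mm above the bench; 61 mm from that foot along the stand's own -x. While raised, the leaf's outer end stands up to 27 mm higher
- shim_front_right (a point): fixed point, where to press the shim leaf of the front right foot: middle of its top face, 10 mm short of its outer end, as it lies when flat, 32 mm above the bench; 61 mm from that foot along the stand's own -x. While raised, the leaf's outer end stands up to 27 mm higher
- shim_rear_left (a point): fixed point, where to press the shim leaf of the rear left foot: middle of its top face, 10 mm short of its outer end, as it lies when flat, 32 mm above the bench; 61 mm from that foot along the stand's own -x. While raised, the leaf's outer end stands up to 27 mm higher
- shim_rear_right (a point): fixed point, where to press the shim leaf of the rear right foot: middle of its top face, 10 mm short of its outer end, as it lies when flat, 32 mm above the bench; 61 mm from that foot along the stand's own -x. While raised, the leaf's outer end stands up to 27 mm higher
- shim_loose (a joint): bend of the shim at the corner that rocks (which place is not told): 0 = raised by 0.6 rad, 0.6 = flat and level, at its stop; starts at 0 to 0.08. Steel leaf 26 mm wide, hinged along y 25 mm to the -x side of the foot, 30 mm above the bench; 46 mm of it slant up to -x. Takes about 3 N at the press point, stays where it is left
- shim_firm1 (a joint): bend of the shim at one of the three firm corners, number 1 (at which place is not told): same leaf and same values; it starts at 0 to 0.08 and should stay raised
- shim_firm2 (a joint): bend of the shim at one of the three firm corners, number 2 (at which place is not told): same leaf and same values; it starts at 0 to 0.08 and should stay raised
- shim_firm3 (a joint): bend of the shim at one of the three firm corners, number 3 (at which place is not told): same leaf and same values; it starts at 0 to 0.08 and should stay raised
- cup: white plastic mixing cup, open, 100 mm across and 115 mm tall, to the left of the work; origin under its centre
- pot: small white plastic cup, open, 76 mm across and 60 mm tall, to the left of the work; origin under its centre
- tin: closed metal paint tin, 84 mm across and 100 mm tall, to the right of the work; origin under its centre
- jar: small closed glass jar, 38 mm across and 45 mm tall with a black cap, standing between the two front shim leaves; origin under its centre
- opener: screwdriver 180 mm long with a black handle, lying behind the stand
- tape: roll of masking tape, 90 mm across and 22 mm high, lying behind the stand; origin under its centre
- stick: flat wooden stir stick, 200 x 22 x 6 mm, lying to the right of and in front of the stand; origin under its centre
Things that resemble listed ones, but are neither listed nor needed, are in the scene too. What is shaped like the part that bears shim_firm2 but orange is not meant.

How it is judged:
By the outcome, as a careful person would: the job done as asked, in the order asked, and still so for the second after the job is handed in, with the robot touching nothing.
It also fails if it takes over 56 s, if anything falls off the work surface, if the arm or the gripper's body presses on something with over 40 N, if the wrist force passes 120 N, or if a joint passes its speed limit or range.

## Robot

A 6-joint arm with a two-finger parallel gripper is mounted at the origin on the work surface. World frame = base frame: x ahead of the robot, y to its left, z up, the work surface at z = 0. Lengths are in m, angles in degrees, forces in N, time in s.
With the tool pointing down it reaches from about 0.25 to 0.725 m from the base axis. Payload 9.7 kg.
Tool frame: the origin (TCP) lies at the very end of the fingers, on their centre line; the grasp point (between the pads) lies 19 mm behind it (bot.grip_point_offset is the distance from the TCP to the grasp point, in m); y points along the fingers, x is the direction in which the jaws open and shut, and the axes are right-handed (so a half turn about y gives the same grasp; the last joint's range is limited). The gripper opens to 85 mm and grips with 20 to 120 N. Pads are 22 mm wide; open, the fingers measure 114 mm over their backs; the gripper's body (76 mm by 85 mm) begins 54 mm behind the grasp point. The pads swing forward as they close: fully open they stand 13 mm farther back than shut.
Start: joints at [-71.219, 4.979, 10.078, 95.1, 0, 90], TCP at [0.177, -0.521, 0.199] pointing down, gripper open.
Joint ranges: [-179.16, 179.16], [-48.56, 103.87], [-65.8, 70.77], [-126.05, 130.52], [-82.76, 87.17], [-180, 180]. Speed limits (degrees/s): [127.2, 127.2, 147.25, 180, 180, 180].

## Interface

Orientations are given as [roll, pitch, yaw] about the fixed x, y, z axes, in that order (R = Rz(yaw) Ry(pitch) Rx(roll)).
In Python, from workcell import bot gives the robot as it stands.
- The arm moves only by the shell command python3 -m inch 'ROWS' [FORCE]. ROWS is JSON, a list of rows, each a list of 3 entries, a list of its own where there are three numbers: the shift along the tool's x, y, z in mm, then the turn, a rotation vector about the tool's x, y, z in rad, then the finger opening in mm, from 0 to 85.4. In form: [[[x, y, z], [ax, ay, az], grip], ...]. A call has 1 to 20 rows; each row is the pose to reach, as a shift and turn from the pose measured when the call began, along the tool's axes at that moment; what a row does not reach only later rows make up. A row lasts 1/10 s, in which the tool goes at most 50 mm and 8.59 degrees, less where a joint would pass 70% of its speed; a pose out of reach is approached as far as the arm can. A call with a gripper value outside its range is refused whole. The fingers move at their own pace and stop on an object; FORCE is the grip in N (left out, the last holds). Time passes only in rows, so rows that repeat a pose let the fingers close. It gives the time, the measured TCP pose, the force and the opening at its end, in the units of the state.
- bot.get_obs(): the state, without advancing time (a new reading comes with each control period).
- bot.camera(name): name is "scene" or "top"; returns a dict with "frame" (400x640x3 uint8, red, green, blue), "mtx" (3x3 intrinsics, pixels), "origin" and "orientation" of the camera in the world. Camera axes: x right, y down, z forward; pixel columns grow to the right and rows downward; lengths in m; the calibration is good to about 2 mm. A picture is of the moment at which its call begins. There is no depth.
- bot.job_done(): hands the job in, once; it reports no verdict.
Trained networks look in a picture, given as the dict that the camera call returned (one of the last four; its "shot" number tells which), for a name from the list of things; names that differ only in an ending like _2 or _b are one class to them, and where a whole thing is asked for, a point or a joint stands for the part that bears it (a point fixed in the world has none). Each returns a list of dicts, best first, with "confidence" (0 to 1); they miss things now and then, are a little off and sometimes report something else, mostly with a low value. They report only what shows in the picture. A call takes as long as a camera call. They do not tell look-alikes from the thing itself.
- bot.search_frame(picture, name): "box" ([left, top, right, bottom] in pixels, round what is visible of it).
- bot.cut_out(picture, name): "region" (400x640 bool, what is visible of it) and "box" ([left, top, right, bottom] in pixels, round what is visible of it).
The state is a dict: "time": time; "q": joint angles; "qd": joint speeds; "joint_efforts": joint torques, N m; "ee_pos": TCP position; "tcp_rot": TCP orientation; "wrist_force": force on the tool from outside, world axes, zero at the start; "torque": the same for the moment, N m; "opening": finger opening in m.
Only numpy, scipy, OpenCV 4.12 (cv2) and the standard library are available. Lean on these libraries where they do the work, as an engineer would, in place of code of your own. Each camera call takes 0.05 s, during which the arm holds its last target. There are 200 camera calls.

## Working session

There is one attempt and no reset: what is moved stays moved. The work goes in short steps, Python scripts to look and compute and a shell command to move; the robot and the scene stay as the last step left them, time stands still between calls to the robot, and variables do not carry over. Pictures are saved under pics/ and viewed, about 8 in all and at most 12, crops included, and the job is handed in when it is done.

```bash
mkdir -p pics; ls
cat > h.py <<'E'
import numpy as np, cv2
from workcell import bot
from scipy.spatial.transform import Rotation as R
def cam(n,fn=None):
    p=bot.camera(n)
    if fn: cv2.imwrite('pics/'+fn,p['frame'][:,:,::-1])
    return p
def cR(p):
    o=np.array(p['orientation'],float)
    return o if o.shape==(3,3) else R.from_euler('xyz',o,degrees=True).as_matrix()
def ray(p,u,v,z):
    d=cR(p)@np.linalg.inv(p['mtx'])@np.array([u,v,1.]); o=np.array(p['origin'])
    return o+d*(z-o[2])/d[2]
def proj(p,X):
    c=cR(p).T@(np.array(X)-np.array(p['origin'])); q=p['mtx']@c; return q[:2]/q[2]
E
python3 - <<'E'
from h import *
for n in('top','scene'):
    p=cam(n,n+'1.png'); print(n,p['origin'],p['orientation'],p['mtx'])
    for k in ['stand','shim_loose','corner_front_left','jar','cup','pot','tin','stick','tape','opener']:
        try: print(k,[(np.round(d['box']).tolist(),round(d['confidence'],2)) for d in bot.search_frame(p,k)])
        except Exception as e: print(k,e)
print(bot.get_obs())
E
```

```text
pics
top [ 0.46422686 -0.00869896  1.50098744] [-174.83280577    0.51909406  -90.08763741] [[461.56642539   0.         316.32980248]
 [  0.         461.56642539 198.87053618]
 [  0.           0.           1.        ]]
stand []
shim_loose [([280.0, 183.0, 288.0, 203.0], 0.68), ([278.0, 175.0, 355.0, 224.0], 0.18)]
corner_front_left [([277.0, 178.0, 354.0, 224.0], 0.94)]
jar [([316.0, 232.0, 329.0, 242.0], 0.57)]
cup [([138.0, 173.0, 182.0, 208.0], 0.75)]
pot [([172.0, 242.0, 203.0, 263.0], 0.74), ([342.0, 189.0, 352.0, 201.0], 0.66)]
tin [([456.0, 181.0, 490.0, 208.0], 0.97)]
stick [([425.0, 237.0, 478.0, 278.0], 0.89)]
tape [([359.0, 130.0, 384.0, 159.0], 0.68)]
opener [([287.0, 115.0, 296.0, 166.0], 0.48)]
scene [ 1.05162673 -0.55257124  1.13393437] [-1.46221756e+02  1.22434889e-02  4.05421174e+01] [[468.32454734   0.         318.96854181]
 [  0.         468.32454734 202.33873768]
 [  0.           0.           1.        ]]
stand [([277.0, 169.0, 372.0, 248.0], 0.79), ([414.0, 84.0, 449.0, 132.0], 0.43)]
shim_loose [([343.0, 180.0, 358.0, 194.0], 0.62)]
corner_front_left [([279.0, 16
[... 395 characters left out ...]
.0], 0.88), ([122.0, 272.0, 202.0, 290.0], 0.27)]
{'time': 1.1, 'q': array([-7.12197898e+01,  4.97986368e+00,  1.00786956e+01,  9.50998664e+01,
       -1.17168382e-03,  9.00009976e+01]), 'qd': array([-0.05388022, -0.10175171, -0.05775728,  0.0744947 , -0.0180358 ,
       -0.04848302]), 'joint_efforts': array([-4.92338804e-04, -5.20103931e+01,  4.64871740e+01,  1.50946213e-03,
       -8.70391682e-05, -5.50578488e-05]), 'ee_pos': array([ 0.1770593 , -0.52071791,  0.19877921]), 'tcp_rot': array([-9.00011717e+01,  1.03445478e-03, -7.12207874e+01]), 'wrist_force': array([0.23788995, 0.47042055, 0.0892253 ]), 'torque': array([ 0.02956579, -0.00228168, -0.01962863]), 'opening': 0.08544820117454174}
```

Run:
```python
import cv2
a=cv2.imread('pics/top1.png')[140:290,240:400]; b=cv2.imread('pics/scene1.png')[150:270,255:405]
cv2.imwrite('pics/c1.png',cv2.resize(a,None,fx=4,fy=4,interpolation=cv2.INTER_CUBIC))
cv2.imwrite('pics/c2.png',cv2.resize(b,None,fx=5,fy=5,interpolation=cv2.INTER_CUBIC))
```

```text
(no output)
```

View pics/c1.png

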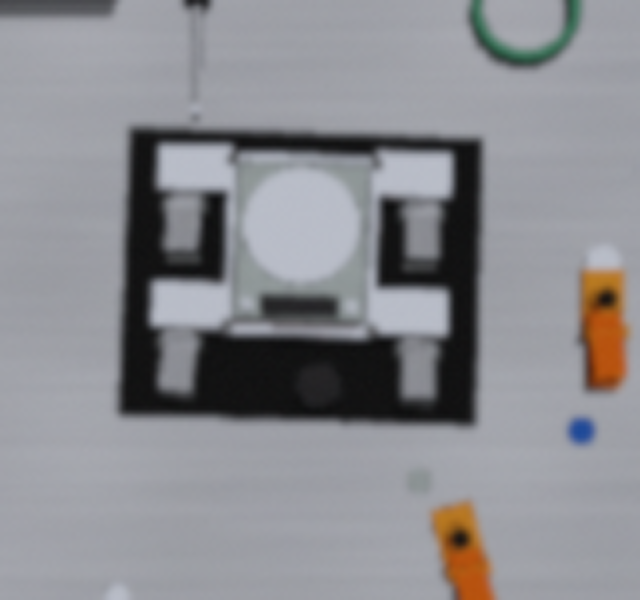

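View pics/c2.png

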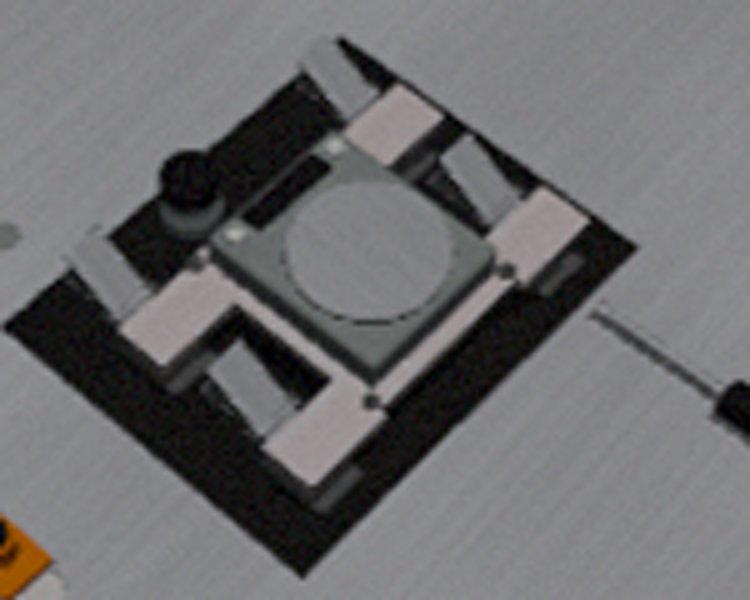

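View pics/top1.png

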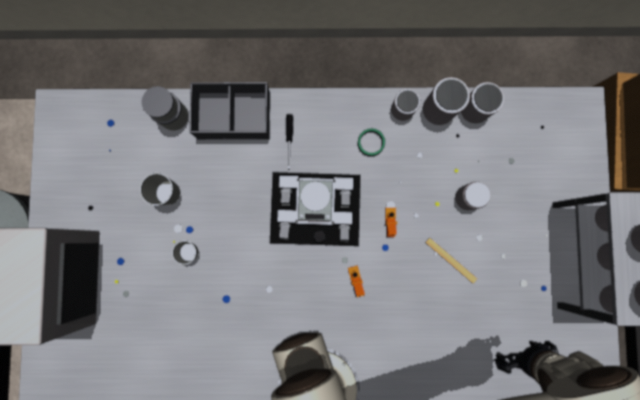

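```bash
cat > fit.py <<'E'
from h import *
p=cam('top','top2.png'); s=cam('scene','scene2.png')
px={'RL':[(157,143),(156,190)],'FL':[(151,280),(149,326)],'RR':[(454,151),(453,198)],'FR':[(450,288),(449,335)]}
m={'RL':[(90,115),(54,115)],'FL':[(-18,115),(-54,115)],'RR':[(90,-115),(54,-115)],'FR':[(-18,-115),(-54,-115)]}
# ear x-extents: middle part +-72 -> ears relative to centre unknown; fit offset too
W=[];M=[]
for k in px:
    for a,b in zip(px[k],m[k]): W.append(ray(p,240+(a[0]-.0)/4,140+a[1]/4,.043)[:2]); M.append(b)
W=np.array(W);M=np.array(M)/1000.; M-=M.mean(0);c=W.mean(0);A=W-c
print(A/1); U,_,V=np.linalg.svd(A.T@M); Q=U@V; yaw=np.degrees(np.arctan2(Q[1,0],Q[0,0]))
print('centre',c,'yaw',yaw,'res mm',np.round(((M@Q.T)-A)*1000,1).tolist())
foot={}
im={n:q['frame'][:,:,::-1].copy() for n,q in(('t',p),('s',s))}
im={n:cv2.resize(v,None,fx=4,fy=4,interpolation=cv2.INTER_CUBIC) for n,v in im.items()}
for k,(a,b) in {'FL':(1,3),'FR':(5,7)}.items(): pass
for k,sx,sy in(('FL',-1,1),('FR',-1,-1),('RL',1,1),('RR',1,-1)):
    f=np.array([sx*.054-.004,sy*.0875]); fw=c+Q@f; sh=c+Q@(f-[.061,0])
    print(k,'corner',fw.round(4),'shim',sh.round(4))
    for n,q in(('t',p),('s',s)):
        for X,col in((np.r_[fw,.043],(0,0,255)),(np.r_[sh,.032],(0,255,0))):
            cv2.circle(im[n],tuple((proj(q,X)*4).astype(int)),4,col,-1)
        e=[np.r_[c+Q@(f+[dx,dy]),.043] for dx,dy in((-.014,-.0275),(.022,-.0275),(.022,.0275),(-.014,.0275))]
        cv2.polylines(im[n],[np.array([proj(q,x)*4 for x in e]).astype(int)],True,(255,0,255),1)
o=np.hstack([cv2.resize(im['t'][620:1020,1060:1480],(400,400)),cv2.resize(im['s'][620:1040,1040:1540],(400,400))])
cv2.imwrite('pics/fit.png',o)
E
python3 fit.py
```

```text
[[ 0.07678936  0.11568162]
 [ 0.03908813  0.11626222]
 [-0.0326178   0.11981134]
 [-0.06902645  0.12117409]
 [ 0.06970472 -0.12084855]
 [ 0.03208981 -0.11972509]
 [-0.03945625 -0.11673111]
 [-0.07657153 -0.11562453]]
centre [0.59360854 0.00675037] yaw -1.8167317957208142 res mm [[-1.2, -3.0], [0.5, -2.5], [0.3, -3.7], [0.7, -3.9], [-1.4, 3.6], [0.2, 3.6], [-0.2, 2.9], [1.0, 3.0]]
FL corner [0.5384 0.096 ] shim [0.4774 0.098 ]
FR corner [ 0.5329 -0.0789] shim [ 0.4719 -0.0769]
RL corner [0.6464 0.0926] shim [0.5854 0.0946]
RR corner [ 0.6408 -0.0823] shim [ 0.5798 -0.0804]
```

View pics/fit.png

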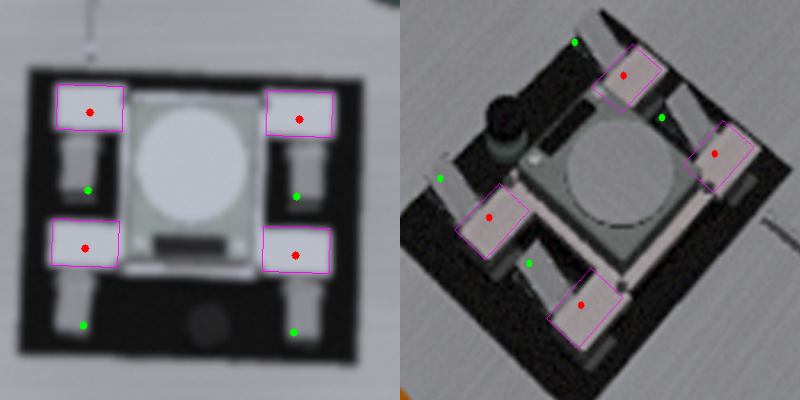

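```bash
python3 -m inch '[[[-302,60,481],[0,-1.243,0],0],[[-302,60,481],[0,-1.243,0],0],[[-302,60,481],[0,-1.243,0],0],[[-302,60,481],[0,-1.243,0],0],[[-302,60,481],[0,-1.243,0],0],[[-302,60,481],[0,-1.243,0],0],[[-302,60,481],[0,-1.243,0],0],[[-302,60,481],[0,-1.243,0],0],[[-302,60,481],[0,-1.243,0],0],[[-302,60,481],[0,-1.243,0],0],[[-302,60,481],[0,-1.243,0],0],[[-302,60,481],[0,-1.243,0],0],[[-302,60,481],[0,-1.243,0],0],[[-302,60,481],[0,-1.243,0],0],[[-302,60,481],[0,-1.243,0],0],[[-302,60,481],[0,-1.243,0],0]]'; python3 -c "
from h import *
print(bot.get_obs())"
```

```text
time: 2.8
ee_pos: [0.5348, -0.0809, 0.1392]
tcp_rot: [-90.0, -0.0, -0.1]
wrist_force: [0.1, -0.3, 0.1]
opening: 0.0004
{'time': 2.8, 'q': array([-8.60078664e+00,  2.87276201e+00,  1.25414591e+00,  8.83480033e+01,
       -5.51186397e-03,  8.14884166e+01]), 'qd': array([-3.70868834e-02,  2.64847878e-02, -1.16171351e-04,  1.12671450e-05,
        2.68242382e-02,  8.18524236e-02]), 'joint_efforts': array([ 3.93950958e-01, -4.99089718e+01,  4.69765556e+01, -9.33838746e-03,
        8.64506263e-03, -7.60610041e-03]), 'ee_pos': array([ 0.53484861, -0.08092665,  0.13920349]), 'tcp_rot': array([-9.00103918e+01, -3.21971241e-02, -8.92019071e-02]), 'wrist_force': array([ 0.13235747, -0.33455599,  0.12938762]), 'torque': array([-0.04629697,  0.00896347,  0.01274877]), 'opening': 0.000394430498503521}
```

```bash
python3 -m inch '[[[0,45,0],[0,0,0],0],[[0,87,0],[0,0,0],0],[[0,87,0],[0,0,0],0],[[0,87,0],[0,0,0],0]]'
python3 - <<'E'
from h import *
s=cam('scene'); f=s['frame'][:,:,::-1].copy(); t=bot.get_obs()['ee_pos']
x=cv2.resize(f[130:270,255:415],None,fx=5,fy=5,interpolation=cv2.INTER_CUBIC)[:600]
u=(proj(s,t)-[255,130])*5; print(u); cv2.drawMarker(x,tuple(u.astype(int)),(0,0,255),0,12,1)
cv2.imwrite('pics/a.png',x)
E
```

```text
time: 3.2
ee_pos: [0.5344, -0.0815, 0.0531]
tcp_rot: [-90.0, -0.0, -0.1]
wrist_force: [-0.5, 0.4, 0.8]
opening: 0.0001
[163.29864854 405.13134372]
```

View pics/a.png

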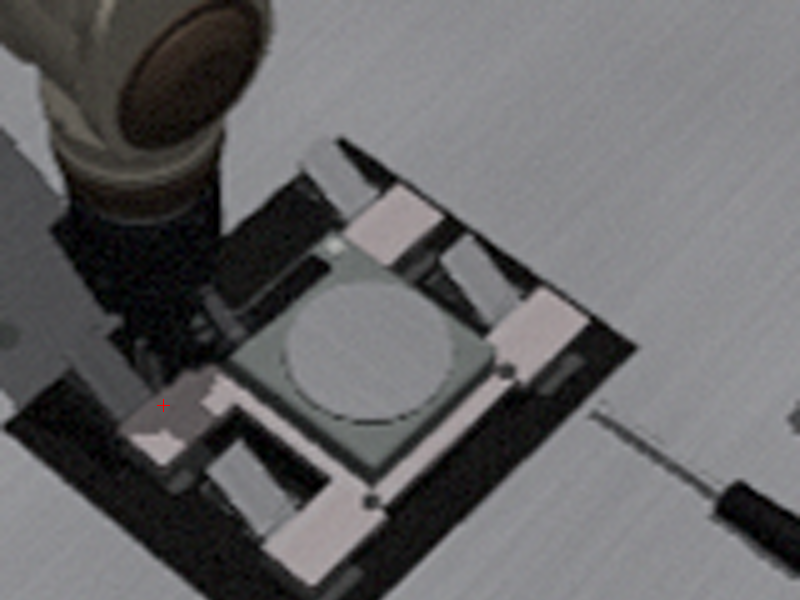

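```bash
python3 -m inch '[[[3,6,0],[0,0,0],0],[[3,8,0],[0,0,0],0],[[3,9,0],[0,0,0],0],[[3,10,0],[0,0,0],0],[[3,11,0],[0,0,0],0],[[3,11,0],[0,0,0],0]]'
```

```text
time: 3.85
ee_pos: [0.5385, -0.0815, 0.0434]
tcp_rot: [-90.0, -0.1, -0.1]
wrist_force: [-0.2, -0.1, -0.1]
opening: -0.0005
```

```bash
python3 -m inch '[[[0,1,0],[0,0,0],0],[[0,1.5,0],[0,0,0],0],[[0,1.5,0],[0,0,0],0]]'; python3 -m inch '[[[0,1,0],[0,0,0],0],[[0,2,0],[0,0,0],0],[[0,2,0],[0,0,0],0]]'
```

```text
time: 4.15
ee_pos: [0.5385, -0.0814, 0.0418]
tcp_rot: [-90.0, -0.1, -0.1]
wrist_force: [0.1, 0.5, 0.1]
opening: -0.0002
time: 4.45
ee_pos: [0.5383, -0.0814, 0.0396]
tcp_rot: [-90.0, -0.1, -0.1]
wrist_force: [-0.1, -0.3, -0.2]
opening: 0.0003
```

```bash
for i in 1 2 3; do python3 -m inch '[[[0,1,0],[0,0,0],0],[[0,1,0],[0,0,0],0]]'; done
```

```text
time: 4.65
ee_pos: [0.5382, -0.0815, 0.0384]
tcp_rot: [-90.0, -0.1, -0.1]
wrist_force: [-0.5, 0.2, -0.3]
opening: -0.0002
time: 4.85
ee_pos: [0.5382, -0.0814, 0.0373]
tcp_rot: [-90.0, -0.1, -0.1]
wrist_force: [0.6, 0.4, 0.4]
opening: -0.0002
time: 5.05
ee_pos: [0.5381, -0.0814, 0.0361]
tcp_rot: [-90.0, -0.1, -0.1]
wrist_force: [-0.0, -0.2, 0.3]
opening: 0.0001
```

Run:
```python
from h import *
s=cam('scene'); f=s['frame'][:,:,::-1].copy(); t=bot.get_obs()['ee_pos']
x=cv2.resize(f[180:250,255:345],None,fx=8,fy=8,interpolation=cv2.INTER_CUBIC)[:600]
x=cv2.convertScaleAbs(x,alpha=1.6,beta=10)
u=(proj(s,t)-[255,180])*8; print(u,t); cv2.drawMarker(x,tuple(u.astype(int)),(0,0,255),0,12,1)
cv2.imwrite('pics/b.png',x)
```

```text
[269.87050116 280.68878329] [ 0.53812768 -0.08142535  0.03618003]
```

View pics/b.png

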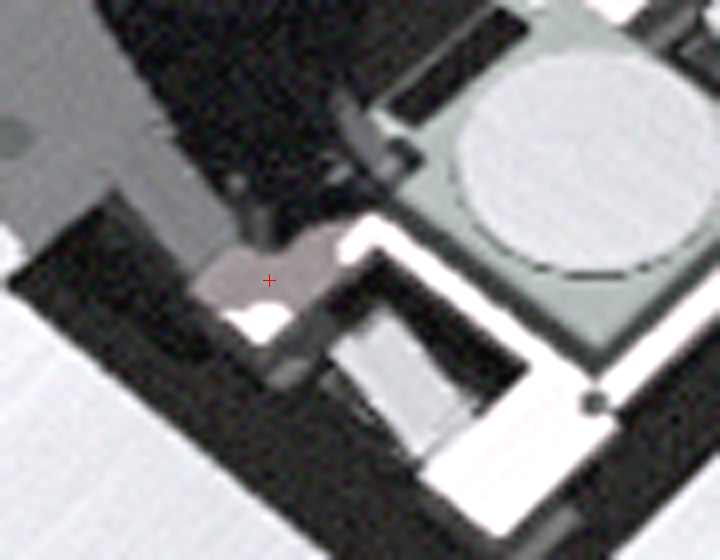

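```bash
python3 -m inch '[[[0,-40,0],[0,0,0],0],[[0,-80,0],[0,0,0],0],[[0,-80,-40],[0,0,0],0],[[0,-80,-90],[0,0,0],0],[[0,-80,-130],[0,0,0],0],[[0,-80,-130],[0,0,0],0]]'
python3 - <<'E'
from h import *
t=bot.get_obs()['ee_pos'];o=[]
for n in('scene','top'):
    s=cam(n); f=s['frame'][:,:,::-1].copy(); u=proj(s,t); a=(u-[40,50]).astype(int)
    x=f[a[1]:a[1]+100,a[0]:a[0]+80]; x=cv2.resize(x,None,fx=5,fy=5,interpolation=cv2.INTER_CUBIC)
    x=cv2.convertScaleAbs(x,alpha=1.6,beta=15); cv2.drawMarker(x,tuple(((u-a)*5).astype(int)),(0,0,255),0,12,1); o.append(x)
cv2.imwrite('pics/d.png',np.hstack(o))
E
```

```text
time: 5.7
ee_pos: [0.5373, -0.2154, 0.1159]
tcp_rot: [-90.1, -0.1, -0.4]
wrist_force: [-0.6, 0.5, -0.2]
opening: 0.0001
```

View pics/d.png

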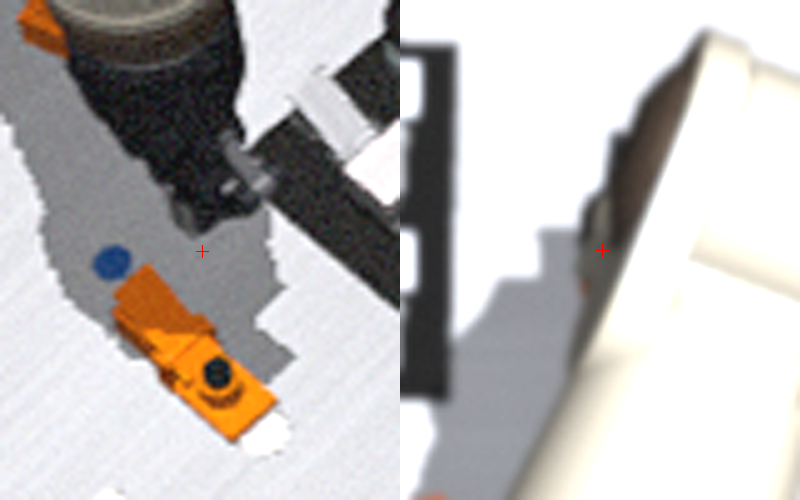

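```bash
python3 -m inch '[[[1,0,45],[0,0,0],0],[[1,0,90],[0,0,0],0],[[1,0,133],[0,0,0],0],[[1,40,133],[0,0.007,0],0],[[1,72,133],[0,0.007,0],0],[[1,78,133],[0,0.007,0],0],[[1,80,133],[0,0.007,0],0],[[1,81,133],[0,0.007,0],0]]'; for i in 1 2 3 4; do python3 -m inch '[[[0,1,0],[0,0,0],0],[[0,1,0],[0,0,0],0]]'|egrep -v 'open|rot'; done
```

```text
time: 6.6
ee_pos: [0.5398, -0.079, 0.0365]
tcp_rot: [-90.0, -0.2, -0.6]
wrist_force: [0.0, 0.4, 0.4]
opening: 0.0001
time: 6.8
ee_pos: [0.5407, -0.0793, 0.037]
wrist_force: [0.6, -0.3, 0.6]
time: 7.0
ee_pos: [0.541, -0.0795, 0.0365]
wrist_force: [0.8, 1.3, 0.8]
time: 7.2
ee_pos: [0.541, -0.0795, 0.0354]
wrist_force: [0.3, -0.8, 1.0]
time: 7.4
ee_pos: [0.5409, -0.0795, 0.0342]
wrist_force: [0.4, -0.0, 0.2]
```

```bash
for i in 1 2 3 4 5 6 7; do python3 -m inch '[[[0,1,0],[0,0,0],0],[[0,1.2,0],[0,0,0],0]]'|egrep -v 'open|rot|time'; done
```

```text
ee_pos: [0.5408, -0.0795, 0.0328]
wrist_force: [-0.7, 0.2, -0.2]
ee_pos: [0.5407, -0.0795, 0.0314]
wrist_force: [-0.1, 0.3, 0.3]
ee_pos: [0.5406, -0.0795, 0.03]
wrist_force: [-0.3, 0.5, -0.2]
ee_pos: [0.5406, -0.0794, 0.0287]
wrist_force: [-0.3, 0.0, 1.1]
ee_pos: [0.5405, -0.0795, 0.0274]
wrist_force: [-0.2, 0.7, 0.4]
ee_pos: [0.5404, -0.0794, 0.026]
wrist_force: [-0.5, -0.2, 0.3]
ee_pos: [0.5404, -0.0794, 0.0246]
wrist_force: [0.8, 0.9, -0.8]
```

Run:
```python
from h import *
s=cam('scene','e_raw.png'); f=s['frame'][:,:,::-1].copy(); t=bot.get_obs()['ee_pos']
g=cv2.imread('pics/scene2.png')
def c(f): return cv2.resize(cv2.convertScaleAbs(f[160:250,265:330],alpha=1.8,beta=15),None,fx=6,fy=6,interpolation=cv2.INTER_CUBIC)
x=c(f);u=(proj(s,t)-[265,160])*6; cv2.drawMarker(x,tuple(u.astype(int)),(0,0,255),0,12,1)
cv2.imwrite('pics/e.png',np.hstack([x,c(g)]))
```

```text
(no output)
```

View pics/e.png

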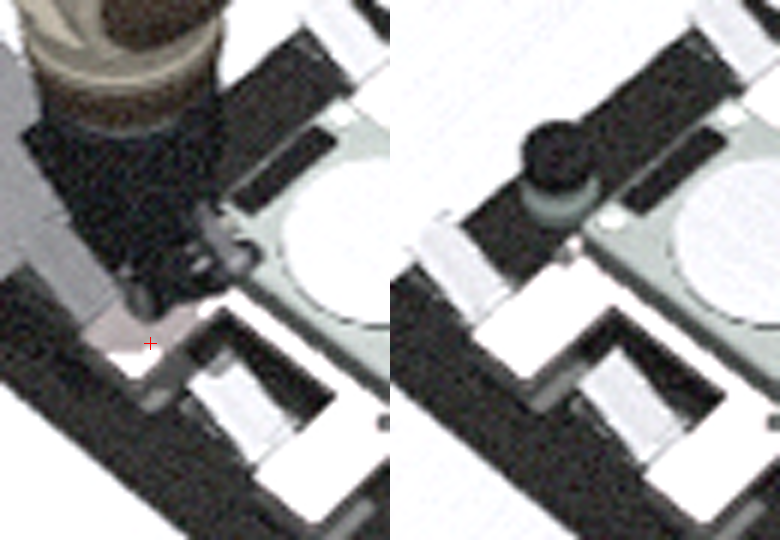

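```bash
python3 -m inch '[[[0,-45,0],[0,0,0],0],[[0,-90,0],[0,0,0],0],[[0,-130,-30],[0,0,0],0],[[30,-170,-70],[0,0,0],0],[[40,-190,-120],[0,0,0],0],[[40,-190,-160],[0,0,0],0],[[40,-190,-160],[0,0,0],0]]'
cat > g.py <<'E'
import sys
from h import *
s=cam('scene','g%s.png'%sys.argv[1]); o=bot.get_obs(); np.save('g%s.npy'%sys.argv[1],np.r_[o['ee_pos'],o['tcp_rot']]); print(o['ee_pos'],o['tcp_rot'],o['opening'])
E
python3 g.py 0; python3 -m inch '[[[0,0,0],[0,0,0],85],[[0,0,0],[0,0,0],85],[[0,0,0],[0,0,0],85],[[0,0,0],[0,0,0],85],[[0,0,0],[0,0,0],85],[[0,0,0],[0,0,0],85],[[0,0,0],[0,0,0],85],[[0,0,0],[0,0,0],85]]'; python3 g.py 1
python3 - <<'E'
from h import *
s=cam('scene'); out=[]
for i in '01':
    f=cv2.imread(f'pics/g{i}.png'); q=np.load(f'g{i}.npy'); t=q[:3]; u=proj(s,t); a=(u-[33,60]).astype(int)
    x=cv2.resize(cv2.convertScaleAbs(f[a[1]:a[1]+90,a[0]:a[0]+66],alpha=3,beta=20),None,fx=6,fy=6,interpolation=cv2.INTER_CUBIC)
    for d,c in(((0,0,0),(0,0,255)),((0,0,.019),(0,255,0)),((0,0,.073),(255,0,0)),((.03,0,0),(255,0,255)),((0,.03,0),(0,255,255))):
        cv2.circle(x,tuple(((proj(s,t+np.array(d))-a)*6).astype(int)),3,c,-1)
    out.append(x)
cv2.imwrite('pics/gg.png',np.hstack(out))
E
```

```text
time: 9.55
ee_pos: [0.578, -0.2445, 0.2151]
tcp_rot: [-90.1, -0.3, -0.9]
wrist_force: [-0.4, 0.0, -1.0]
opening: -0.0001
[ 0.57772706 -0.24310273  0.21453432] [-90.03624709  -0.22543393  -0.87379554] -7.00733457906253e-05
time: 10.4
ee_pos: [0.5778, -0.243, 0.2146]
tcp_rot: [-90.0, -0.2, -0.9]
wrist_force: [-0.7, 0.7, -0.3]
opening: 0.0852
[ 0.57774553 -0.24308651  0.21456078] [-90.03784204  -0.22976844  -0.87014042] 0.08496747636694357
```

View pics/gg.png

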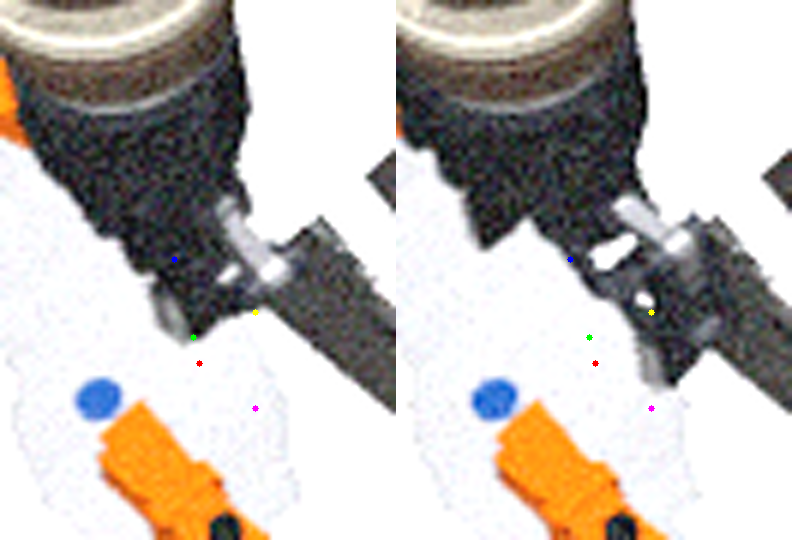

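```bash
python3 -m inch '[[[-10,0,40],[0,-0.015,0],0],[[-20,30,80],[0,-0.015,0],0],[[-30,70,120],[0,-0.015,0],0],[[-41.5,110,162],[0,-0.015,0],0],[[-41.5,150,162],[0,-0.015,0],0],[[-41.5,180,162],[0,-0.015,0],0],[[-41.5,188,162],[0,-0.015,0],0],[[-41.5,188,162],[0,-0.015,0],0],[[-41.5,188,162],[0,-0.015,0],0]]'; for i in 1 2 3 4; do python3 -m inch '[[[0,1,0],[0,0,0],0],[[0,1.2,0],[0,0,0],0]]'|egrep -v 'rot|time'; done; python3 -c "
from h import *
print(bot.grip_point_offset)"
```

```text
time: 11.4
ee_pos: [0.5407, -0.0812, 0.0283]
tcp_rot: [-90.1, -0.4, -0.0]
wrist_force: [-0.3, -0.4, 0.6]
opening: 0.0004
ee_pos: [0.5419, -0.0817, 0.0289]
wrist_force: [0.5, 0.1, -0.5]
opening: 0.0003
ee_pos: [0.5424, -0.0819, 0.0283]
wrist_force: [-0.1, 0.1, 0.5]
opening: -0.0001
ee_pos: [0.5423, -0.082, 0.0271]
wrist_force: [-0.2, 0.7, 0.7]
opening: -0.0001
ee_pos: [0.5422, -0.0819, 0.0257]
wrist_force: [0.8, 0.4, 0.9]
opening: -0.0002
0.0187
```

```bash
python3 -m inch '[[[-2,2,0],[0,0,0],0],[[-3,4,0],[0,0,0],0],[[-3,4,0],[0,0,0],0]]'; for i in 1 2 3 4 5; do python3 -m inch '[[[0,1,0],[0,0,0],0],[[0,1.2,0],[0,0,0],0]]'|egrep -v 'open|rot|time'; done
```

```text
time: 12.5
ee_pos: [0.5388, -0.0819, 0.0212]
tcp_rot: [-90.1, -0.5, -0.1]
wrist_force: [-0.6, -1.0, -0.0]
opening: 0.0002
ee_pos: [0.5388, -0.0819, 0.0199]
wrist_force: [1.0, -0.1, -0.4]
ee_pos: [0.5388, -0.0819, 0.0185]
wrist_force: [0.9, 0.6, 1.2]
ee_pos: [0.5387, -0.0818, 0.0172]
wrist_force: [-0.0, -0.4, -0.8]
ee_pos: [0.5387, -0.0819, 0.0158]
wrist_force: [0.2, -0.2, -0.2]
ee_pos: [0.5386, -0.0818, 0.0144]
wrist_force: [0.3, -0.2, 0.0]
```

```bash
for i in 1 2 3 4; do python3 -m inch '[[[0,1,0],[0,0,0],0],[[0,1.2,0],[0,0,0],0]]'|egrep -v 'open|rot|time'; done;  python3 - <<'E'
from h import *
s=cam('scene','k_raw.png'); f=s['frame'][:,:,::-1].copy(); t=bot.get_obs()['ee_pos']
g=cv2.imread('pics/scene2.png')
def c(f): return cv2.resize(cv2.convertScaleAbs(f[180:240,262:327],alpha=2.5,beta=20),None,fx=6,fy=6,interpolation=cv2.INTER_CUBIC)
# pixel shifts of stand parts away from arm
d=np.abs(f.astype(int)-g).max(2); print('diff rear stand',d[205:235,300:345].mean().round(1), (d[205:235,300:345]>40).sum())
x=c(f);u=(proj(s,t+[0,0,.026])-[262,180])*6; cv2.drawMarker(x,tuple(u.astype(int)),(0,0,255),0,12,1)
cv2.imwrite('pics/k.png',np.hstack([x,c(g)]))
E
```

```text
ee_pos: [0.5385, -0.0818, 0.0131]
wrist_force: [0.5, 0.4, -0.4]
ee_pos: [0.5385, -0.0818, 0.0118]
wrist_force: [0.1, -0.4, 0.3]
ee_pos: [0.5386, -0.0818, 0.0106]
wrist_force: [-0.5, 0.0, 1.3]
ee_pos: [0.5386, -0.0819, 0.0105]
wrist_force: [-4.9, 1.0, 10.9]
diff rear stand 8.6 41
```

View pics/k.png

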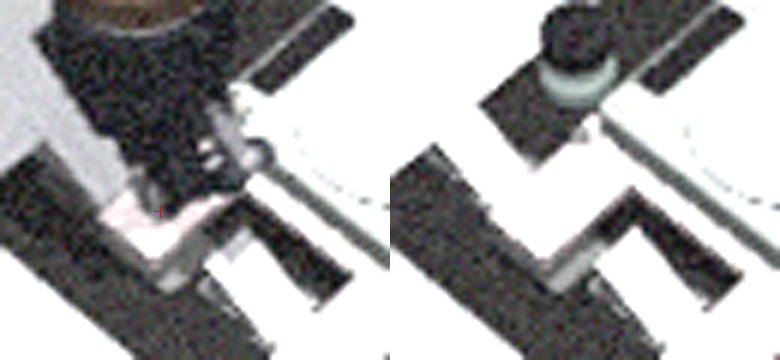

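```bash
python3 -m inch '[[[0,-30,0],[0,0,0],0],[[0,-60,0],[0,0,0],0],[[0,-60,45],[0,0,0],0],[[0,-60,90],[0,0,0],0],[[5,-60,135],[0,0,0],0],[[5,-60,179],[0,0,0],0],[[5,-40,179],[0,0,0],0],[[5,-10,179],[0,0,0],0],[[5,-5,179],[0,0,0],0],[[5,-5,179],[0,0,0],0]]';  for i in 1 2 3; do python3 -m inch '[[[0,1,0],[0,0,0],0],[[0,1.2,0],[0,0,0],0]]'|egrep -v 'open|rot|time'; done
```

```text
time: 15.35
ee_pos: [0.5431, 0.0969, 0.0146]
tcp_rot: [-90.1, -0.4, -0.1]
wrist_force: [0.1, -0.4, 1.4]
opening: 0.0001
ee_pos: [0.5438, 0.0967, 0.0147]
wrist_force: [-0.2, -0.5, 0.5]
ee_pos: [0.5444, 0.0966, 0.0143]
wrist_force: [0.2, -0.2, 0.3]
ee_pos: [0.5445, 0.0966, 0.0133]
wrist_force: [-0.9, -0.1, 0.1]
```

```bash
for i in 1 2 3 4; do python3 -m inch '[[[0,1,0],[0,0,0],0],[[0,1.2,0],[0,0,0],0]]'|egrep -v 'open|rot|time'; done
```

```text
ee_pos: [0.5444, 0.0966, 0.0119]
wrist_force: [0.1, 0.4, -0.2]
ee_pos: [0.5444, 0.0965, 0.0106]
wrist_force: [0.2, -0.3, 0.9]
ee_pos: [0.5445, 0.0966, 0.0105]
wrist_force: [-3.8, -0.9, 10.4]
ee_pos: [0.5445, 0.0966, 0.0105]
wrist_force: [-5.8, -0.6, 11.4]
```

```bash
python3 -m inch '[[[0,-30,0],[0,0,0],0],[[0,-50,0],[0,0,0],0],[[45,-50,-3],[0,0,0],0],[[90,-50,-3],[0,0,0],0],[[107,-50,-3],[0,0,0],0],[[107,-30,-3],[0,0,0],0],[[107,-8,-3],[0,0,0],0],[[107,-4,-3],[0,0,0],0],[[107,-4,-3],[0,0,0],0],[[107,-4,-3],[0,0,0],0]]';  for i in 1 2 3 4 5; do python3 -m inch '[[[0,1,0],[0,0,0],0],[[0,1.2,0],[0,0,0],0]]'|egrep -v 'open|rot|time'; done
```

```text
time: 17.75
ee_pos: [0.6519, 0.0934, 0.0169]
tcp_rot: [-90.1, -0.7, -0.2]
wrist_force: [-0.3, 0.3, 1.1]
opening: 0.0003
ee_pos: [0.6525, 0.0935, 0.017]
wrist_force: [-0.6, -0.9, 0.9]
ee_pos: [0.6527, 0.0935, 0.0162]
wrist_force: [-0.2, 0.2, -0.1]
ee_pos: [0.6527, 0.0935, 0.0149]
wrist_force: [0.8, 0.7, -0.7]
ee_pos: [0.6526, 0.0935, 0.0135]
wrist_force: [-0.2, -0.9, 0.9]
ee_pos: [0.6525, 0.0935, 0.0121]
wrist_force: [-0.4, -0.6, -0.5]
```

```bash
for i in 1 2 3 4; do python3 -m inch '[[[0,1,0],[0,0,0],0],[[0,1.2,0],[0,0,0],0]]'|egrep -v 'open|rot|time'; done
```

```text
ee_pos: [0.6524, 0.0935, 0.0106]
wrist_force: [0.2, 0.1, -0.1]
ee_pos: [0.6526, 0.0935, 0.0097]
wrist_force: [-0.8, 0.0, 3.0]
ee_pos: [0.6527, 0.0936, 0.0087]
wrist_force: [-1.6, 0.3, 2.9]
ee_pos: [0.6528, 0.0936, 0.0076]
wrist_force: [-1.5, 0.4, 4.8]
```

```bash
for i in 1 2 3; do python3 -m inch '[[[0,1,0],[0,0,0],0],[[0,1.2,0],[0,0,0],0]]'|egrep -v 'open|rot|time'; done
```

```text
ee_pos: [0.6528, 0.0937, 0.0063]
wrist_force: [-2.1, 0.1, 4.0]
ee_pos: [0.653, 0.0937, 0.006]
wrist_force: [-3.8, -0.0, 9.7]
ee_pos: [0.6531, 0.0937, 0.006]
wrist_force: [-4.9, -0.1, 13.1]
```

```bash
python3 -m inch '[[[0,-20,0],[0,0,0],0],[[0,-55,0],[0,0,0],0],[[0,-55,0],[0,0,0],0],[[-30,-55,2],[0,0,0],0],[[-63,-55,4],[0,0,0],0],[[-63,-50,4],[0,0,0],0],[[-63,-50,4],[0,0,0],0]]'
python3 - <<'E'
from h import *
p=cam('top')
print('tip',ray(p,285,205.5,.056),'hinge',ray(p,286.2,188.5,.033))
s=cam('scene','m.png'); f=s['frame'][:,:,::-1]
cv2.imwrite('pics/m2.png',cv2.resize(cv2.convertScaleAbs(f[140:250,280:380],alpha=2.2,beta=15),None,fx=5,fy=5,interpolation=cv2.INTER_CUBIC))
print(bot.get_obs()['ee_pos'])
E
```

```text
time: 20.85
ee_pos: [0.5887, 0.0978, 0.054]
tcp_rot: [-90.0, -0.9, -0.1]
wrist_force: [0.1, 0.4, 0.5]
opening: 0.0
tip [0.57424265 0.10264753 0.056     ] hinge [0.63057051 0.10082538 0.033     ]
[0.58969136 0.09784922 0.05460259]
```

View pics/m2.png

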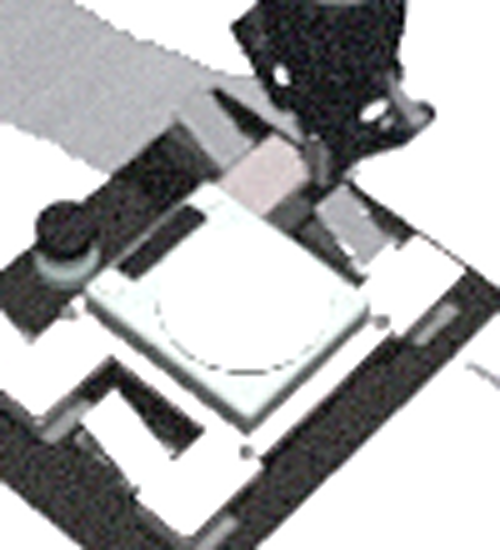

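```bash
python3 -m inch '[[[-1,15,2],[0,0,0],0],[[-1,28,2],[0,0,0],0],[[-1,31,2],[0,0,0],0],[[-1,34,2],[0,0,0],0],[[-1,37,2],[0,0,0],0]]'; for i in 1 2 3 4 5; do python3 -m inch '[[[-0.3,1.5,0],[0,0,0],0],[[-0.3,3,0],[0,0,0],0]]'|egrep -v 'open|rot|time'; done
```

```text
time: 21.45
ee_pos: [0.5893, 0.0998, 0.0176]
tcp_rot: [-90.0, -0.9, -0.2]
wrist_force: [-1.8, -0.4, 3.8]
opening: -0.0002
ee_pos: [0.5891, 0.0998, 0.0148]
wrist_force: [-3.9, -0.1, 3.8]
ee_pos: [0.5893, 0.0997, 0.012]
wrist_force: [-0.8, 0.2, 3.2]
ee_pos: [0.5891, 0.0998, 0.0089]
wrist_force: [-1.3, 0.0, 2.7]
ee_pos: [0.5888, 0.0998, 0.0057]
wrist_force: [-2.9, -0.1, 1.8]
ee_pos: [0.5885, 0.0998, 0.0025]
wrist_force: [-1.4, -0.4, 2.3]
```

Leaf is bending at about 3 N; I'll go on to its stop.

```bash
for i in 1 2 3 4; do python3 -m inch '[[[0,1,0],[0,0,0],0],[[0,1.2,0],[0,0,0],0]]'|egrep -v 'open|rot|time'; done
```

```text
ee_pos: [0.5883, 0.0998, 0.001]
wrist_force: [-0.2, 0.1, 2.7]
ee_pos: [0.5883, 0.0997, -0.0003]
wrist_force: [-1.8, -0.2, 2.1]
ee_pos: [0.5884, 0.0998, -0.0008]
wrist_force: [-4.8, -0.4, 9.3]
ee_pos: [0.5885, 0.0998, -0.0008]
wrist_force: [-6.1, -0.6, 12.0]
```

```bash
python3 -m inch '[[[0,2,0],[0,0,0],0],[[0,3,0],[0,0,0],0],[[0,3,0],[0,0,0],0]]'; python3 -m inch '[[[0,-10,0],[0,0,0],0],[[0,-40,0],[0,0,0],0],[[0,-80,0],[0,0,0],0],[[0,-120,0],[0,0,0],0],[[-45,-150,0],[0,0,0],0],[[-90,-170,0],[0,0,0],0],[[-135,-190,40],[0,0,0],0],[[-180,-200,80],[0,0,0],0],[[-200,-200,120],[0,0,0],0],[[-200,-200,150],[0,0,0],0],[[-200,-200,150],[0,0,0],0]]'
python3 - <<'E'
from h import *
g=cv2.imread('pics/scene2.png'); gt=cv2.imread('pics/top2.png')
s=cam('scene','z.png')['frame'][:,:,::-1]; t=cam('top','zt.png')['frame'][:,:,::-1]
c=lambda f:cv2.resize(f[155:255,275:375],(390,390),interpolation=cv2.INTER_CUBIC)
c2=lambda f:cv2.resize(f[165:250,262:367],(390,200),interpolation=cv2.INTER_CUBIC)
cv2.imwrite('pics/zz.png',np.vstack([np.hstack([c(g),c(s)]),np.hstack([c2(gt),c2(t)])]))
E
```

```text
time: 23.55
ee_pos: [0.5885, 0.0998, -0.0013]
tcp_rot: [-90.0, -1.1, -0.2]
wrist_force: [-10.7, -1.4, 21.4]
opening: 0.0
time: 24.65
ee_pos: [0.3836, 0.2545, 0.1952]
tcp_rot: [-89.9, -1.2, 0.2]
wrist_force: [-0.8, -0.0, -0.0]
opening: -0.0002
```

View pics/zz.png

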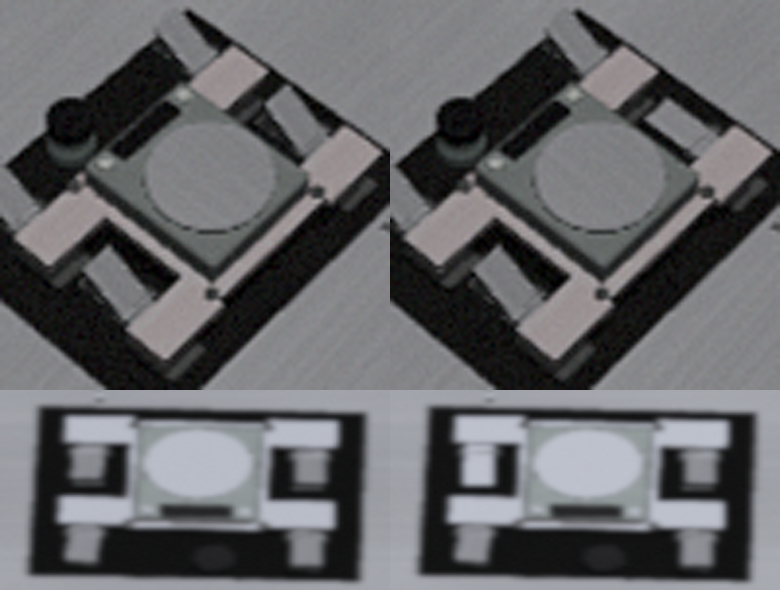

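The final picture shows the rear-left leaf flat and bright, at (685,125) in the scene view and (478,465) in the top view. The other three leaves are still raised, and the stand and jar have not moved.

```bash
python3 -c "
from h import *
print(bot.job_done(), bot.get_obs()['time'])"
```

```text
the job is handed in; nothing more can be done
the job is handed in; nothing more can be done
```

The rear-left corner was the one that rocked. I pressed its shim leaf flat, let go and handed the job in.

- **Corners:** I pressed front right, then front left, then rear left. The two front corners were firm at once, about 10 N with no travel. Rear left gave about 4.6 mm at 3–5 N and then hit a stop. I did not press rear right, since the loose one was already found.
- **Shim:** The rear-left leaf bent at about 2–4 N down to a hard stop. I pressed it there to about 21 N, then lifted clear.
- **Final check:** The before and after pictures from both cameras show that leaf flat and the other three still raised. The stand and jar had not moved. I did not check the cup, pot, tin, tape, stick or screwdriver one by one afterwards, but the arm touched nothing near them.
- **What disagreed:** The fingers touched things about 32 mm lower on the reported tool height than the given heights implied. I found contact by force instead. With that offset, the firm corners and the flat leaf matched their given heights to within about 1 mm. The first front-right descents made no contact and used up some time. The last move ended at 24.65 s, well under the 56 s limit.

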